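Clamp a sample jar with the cam-locked fence of a jar stirrer

ROBOT

A 6-joint arm with a two-finger parallel gripper is mounted at the origin on the work surface. World frame = base frame: x ahead of the robot, y to its left, z up, the work surface at z = 0. Lengths are in mm, angles in rad, forces in N, time in s.
With the tool pointing down it reaches from about 325 to 850 mm from the base axis. Payload 4.4 kg.
Tool frame: the origin (TCP) lies at the very end of the fingers, on their centre line; the grasp point (between the pads) lies 19 mm behind it; z points along the fingers, y is the line along which they close (so a half turn about z gives the same grasp; the last joint's range is limited). The gripper opens to 94 mm and grips with 3 to 60 N. Pads are 16 mm wide; open, the fingers measure 119 mm over their backs; the gripper's body (75 mm by 177 mm) begins 78 mm behind the grasp point.
Start: joints at [1.198, 0.207, 1.542, -0, 1.393, -0.15], TCP at [126.502, 560.914, 205.447] pointing down, gripper open.
Joint ranges: [-2.73, 2.73], [-0.86, 2.22], [0.23, 2.46], [-1.11, 4.25], [0.08, 2.63], [-2.82, 2.82]. Speed limits (rad/s): [2.79, 2.79, 3.14, 3.14, 3.14, 3.14].

INTERFACE

Orientations are given as a rotation vector (axis times angle).
In Python, from workcell import sensors, viewer, job gives the robot as it stands. The module is installed in compiled form; this text tells all that it offers.
- The arm moves only by the tool move_arm, never from a script. Its argument "increments" is a list of rows, each a list of 6 numbers: the shift along the tool's x, y, z scaled (see below), then the turn, a rotation vector about the tool's x, y, z scaled (see below). In form: [[x, y, z, wx, wy, wz], ...]. A call has 1 to 20 rows; each row shifts and turns the commanded pose from where the row before left it, along the tool's axes as they then stand; what a row does not reach is not made up. The controller multiplies each number of a shift by 20 cm and each number of a turn by pi/2 rad. A row lasts 1/12 s, in which the tool goes at most 41.7 mm and 7.16 degrees, less where a joint would pass 70% of its speed; a pose out of reach is approached as far as the arm can. A call with a number of a shift or a turn outside -1 to 1 is refused whole. A call with a gripper value outside its range is refused whole. "grip" is the gripper command: -1 is fully open, 1 is shut, values between are in proportion, set as the call begins (left out, the last holds). The fingers move at their own pace and stop on an object; "force" is the grip in N (left out, the last holds). Time passes only in rows, so rows that do not move let the fingers close. It gives the time, the measured TCP pose, the force, the opening and the grip force at its end, in the units of the state.
- sensors.read_state(): the state, without advancing time (a new reading comes with each control period).
- viewer.capture(name): name is "side" or "top"; returns a dict with "img" (384x512x3 uint8, red, green, blue), "intrinsics" (3x3 intrinsics, pixels), "world_to_cam" (4x4, takes a point from world to camera coordinates). Camera axes: x right, y up, looking along -z (the intrinsics and any distortion apply to the point x, -y, -z); pixel columns grow to the right and rows downward; lengths in mm; the calibration is good to about 2 mm. A picture is of the moment at which its call begins. There is no depth.
- job.close_job(): hands the job in; it is judged then, once.
The state is a dict: "time_s": time; "joint_pos": joint angles; "qd": joint speeds; "joint_torque": joint torques, N m; "tcp_pos": TCP position; "tool_rot": TCP orientation; "wrist_force": force on the tool from outside, world axes, zero at the start; "torque": the same for the moment, N m; "opening": finger opening in mm; "gripper_force": force on a finger pad.
Only numpy, scipy, OpenCV 4.12 (cv2) and the standard library are available. Lean on these libraries where they do the work, as an engineer would, in place of code of your own. Each camera call takes 0.05 s, during which the arm holds its last target. There are 200 camera calls.

TASK

Nip the square sample jar in the jar stirrer: flip the fence's red-knobbed cam lever well up to free the fence, then slide the fence along its rail until its sprung pad has pushed the jar home against the far stop and presses it with about 10 newtons (never more than 20). Flip the lever fully down again so that the fence is locked with the jar still nipped, square and upright, let go, and leave the other things on the bench undisturbed.

Things in the scene. Friction and masses are not known exactly. Their poses are not given: they have to be found in the camera images.
- stirrer: Grey jar stirrer, fixed on the bench (place and yaw vary). Origin: at bench level under the machine; x away from the robot (front is -x), y along the machine to the left, z up. Base slab 30 mm high, x -150 to +110, y -310 to +310. Steel rail along y at x = -50, top 53 mm above the bench. Posts at y = +-289 (22 thick, x -72 to -22) carry a beam over the whole length.
- beam (a point): Middle of the beam's lower front edge: machine x = -85, y = 0, 240 mm above the bench. The beam reaches from here to x = -10 and up to 285 mm; raised paddles above. Nothing can come straight down behind this edge: reach in under it with the tool leaning back towards the robot, about 40 degrees from vertical.
- jar_place (a point): Middle of the white patch on the base slab where the jar belongs, machine x = 30, y = 105, on the slab. Beyond it on the +y side stands the aluminium stop, 80 mm wide (x), 75 high. The stop's face towards the jar is set anywhere from machine y = 138 to 162 and is NOT measured: feel the jar come up against it.
- fence (a joint): Slide of the fence (dark carriage, blue plate), m, 0 to 0.185, growing to machine +y (to the jar). Freed it drags with 4 N and stays (a pad force over 4 N pushes it back); lever down, cam friction holds it to about 20 N. Carriage: 45 mm each side (y) of the lever, 80 mm above the bench; push its -y end face (x -88 to -12, z 54 to 80 mm) or drag it by the lever.
- cam_lever (a joint): Cam lever on the fence, rad. 0: fully down, level, pointing to machine -x (to the robot), fence locked. It turns up about an axis along machine y to 1.25 (hard stop). The cam bites below about 0.6, where moving it takes 7 to 13 N at the knob. Up means above 0.9, fully down below 0.12. It stays where it is left.
- knob (a point): Centre of the lever's red barrel knob, 26 mm diameter, 20 mm long with flat ends facing machine +-y (pinch it across these); 75 mm from the lever's turning axis on a 10 mm rod. When down it is 70 mm above the bench at machine x = -125; when up it is 141 mm above the bench at x = -74, under the edge of the beam. 
- cam_axis (a point): Centre of the lever's turning axis (parallel to machine y), 70 mm above the bench at machine x = -50; moves with the fence.
- press_pad: Black sprung pad, 60 wide (x) by 8 by 50 mm high, in front of the fence's blue plate. Origin: 22 mm behind the middle of the pad (towards machine -y), so the pressing face is 26 mm to the +y side of this origin. Spring about 1500 N/m, up to 14 mm of give, so 10 N is about 7 mm of give.
- jar: Square white plastic sample jar, blue band and round blue cap, 80 x 80 mm, 78 mm to the shoulder and 100 mm to the top of the cap, 0.2 to 0.4 kg, loose on the stirrer's base slab between pad and stop. Origin: centre of its underside; z up, x and y square to its sides. Sliding it takes about 1 to 3.5 N. Home, its +y side lies against the stop.
- beaker: Bystander: small glass beaker, 56 mm across, 75 mm high, on the base slab behind the stop. Origin at its underside.
- amber_bottle: Bystander: amber bottle, 60 mm across, 150 mm high. Origin at its underside.
- white_bottle: Bystander: white bottle, 72 mm across, 170 mm high. Origin at its underside.
- tall_beaker: Bystander: greenish beaker, 80 mm across, 120 mm high. Origin at its underside.
- spare_paddle: Bystander: steel paddle lying on the bench, about 215 mm long, 10 mm high. Origin near the middle of its rod.
- screwdriver: Bystander: screwdriver lying on the bench.
There are look-alikes about, which are no part of the job. What is shaped like the jar but purple is not meant.

How it is judged (in metres and radians):
On the way, in this order (a step that is already met when the one before it is completed fails the run):
1. the cam lever has been flipped up (above 0.9 rad) (value of joint cam_lever above 0.9 rad), for 0.1 s.
2. with the lever up, the pad presses the jar with more than 6 N (value of joint cam_lever above 0.6 rad and contact force between press_pad and jar above 6 N), for 0.1 s.
3. the lever is fully down again (below 0.12 rad) with the jar still pressed (value of joint cam_lever below 0.12 rad and contact force between press_pad and jar above 1 N), for 0.2 s.
At the end, for the whole second after the job is handed in: The lever is fully down (below 0.12 rad), the pad still presses the jar (more than 1 N), and the jar stands at rest, upright (within 0.05 rad) and square to the stirrer (within 0.06 rad), at the stop (more than 94 mm to machine +y) and 5 to 55 mm behind the machine's origin in x (all of step 3 and y of jar in the frame of stirrer above 0.094 m and x of jar in the frame of stirrer between 0.005 and 0.055 m and angle between the x axis of jar and the x axis of stirrer, either way round below 0.06 rad and angle between jar's own z axis and vertical below 0.05 rad and linear speed of jar below 0.02 m/s); the robot touches nothing.
It fails at once if the pad presses the jar with more than 20 N (contact force between press_pad and jar above 20 N).
It fails at once if the jar is tipped by more than 0.3 rad (angle between jar's own z axis and vertical above 0.3 rad).
It fails at once if a bystander is moved by more than 20 mm (distance of any of beaker, amber_bottle, white_bottle, tall_beaker, spare_paddle, screwdriver from where it was at the start of the episode above 0.02 m).
It also fails if it takes over 51 s, if anything falls off the work surface, if the arm or the gripper's body presses on something with over 40 N, if the wrist force passes 120 N, or if a joint passes its speed limit or range.

## Working session

There is one attempt and no reset: what is moved stays moved. The work goes in short steps, Python scripts to look and compute and a tool call to move; the robot and the scene stay as the last step left them, time stands still between calls to the robot, and variables do not carry over. Pictures are saved under pics/ and viewed, at most 10 in all, crops included, and the job is handed in when it is done.

Besides the shell and the picture viewer there is one more tool, called after "Call:" as name(argument=value, ...) on one line, values as JSON. move_arm: Moves the arm, as the interface text tells. Its arguments: {"type":"object","properties":{"increments":{"type":"array"},"grip":{"type":"number"},"force":{"type":"number"}},"required":["increments"]}

```bash
mkdir -p pics
python3 - <<'E'
from workcell import sensors, viewer
import cv2,pickle
for n in("side","top"):
    c=viewer.capture(n); pickle.dump(c,open(n+".pkl","wb"))
    cv2.imwrite(f"pics/{n}0.png",cv2.resize(c["img"][:,:,::-1],(800,600),interpolation=cv2.INTER_CUBIC))
    print(c["intrinsics"],c["world_to_cam"], c.keys())
print(sensors.read_state())
E
```

```text
[[408.65890534   0.         254.9865745 ]
 [  0.         408.65890534 191.14407429]
 [  0.           0.           1.        ]] [[-6.59627011e-01  7.51588043e-01 -2.76029542e-03  3.41330808e+02]
 [-6.26985056e-01 -5.48237230e-01  5.53466963e-01  2.36714835e+02]
 [ 4.14465855e-01  3.66812423e-01  8.32866557e-01 -1.83629712e+03]
 [ 0.00000000e+00  0.00000000e+00  0.00000000e+00  1.00000000e+00]] dict_keys(['img', 'intrinsics', 'world_to_cam'])
[[429.56264894   0.         256.53889224]
 [  0.         429.56264894 192.20740786]
 [  0.           0.           1.        ]] [[ 1.04780857e-02 -9.99944161e-01  1.37290971e-03  6.35586526e+00]
 [ 9.92174641e-01  1.05674844e-02  1.24409845e-01 -5.32623382e+02]
 [-1.24417407e-01  5.85891869e-05  9.92229966e-01 -1.45100462e+03]
 [ 0.00000000e+00  0.00000000e+00  0.00000000e+00  1.00000000e+00]] dict_keys(['img', 'intrinsics', 'world_to_cam'])
{'time_s': 0.1, 'joint_pos': array([ 1.19852346e+00,  2.07340949e-01,  1.54276954e+00, -2.78271115e-05,
        1.39350044e+00, -1.50518994e-01]), 'qd': array([-2.46167903e-05, -1.83636316e-03, -2.60414231e-03, -1.05219613e-03,
       -2.24753231e-03, -1.37798955e-03]), 'joint_torque': array([-8.51182049e-04, -3.71865320e+01, -2.82290822e+01,  6.99505303e-02,
        3.12784058e-02, -6.44461056e-05]), 'tcp_pos': array([126.2345488 , 560.24114642, 204.42313068]), 'tool_rot': array([-3.47554240e-01, -3.12180882e+00,  3.07323605e-03]), 'wrist_force': array([0.13600561, 0.03695922, 0.0161107 ]), 'torque': array([0.00333676, 0.08294814, 0.01415922]), 'gripper_force': 0.0, 'opening': 93.87922563482942}
```

View pics/side0.png

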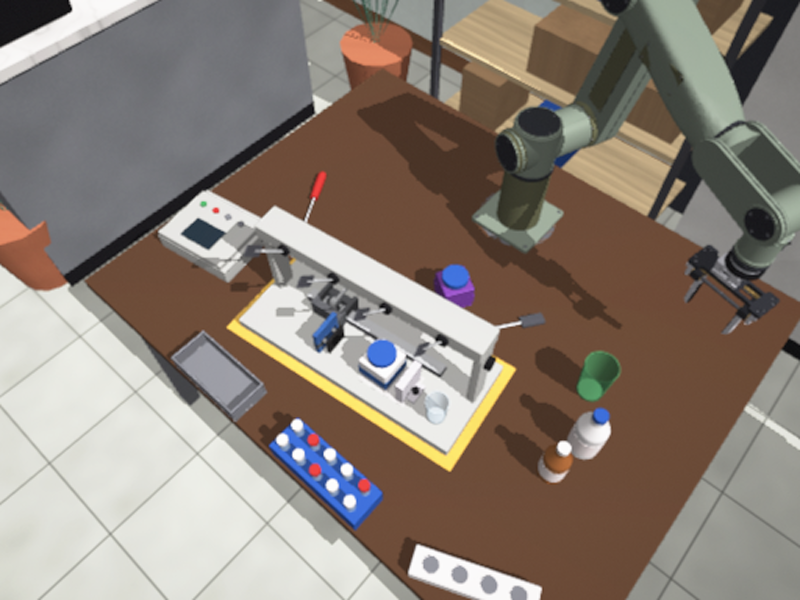

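View pics/top0.png

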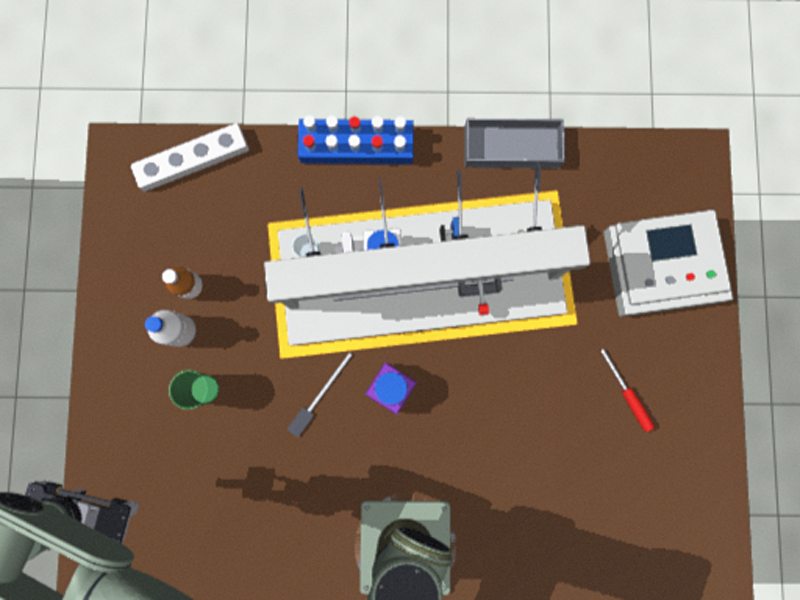

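Both views show the stirrer with its long axis roughly along world y. In the top view (800x600 pixels) the red knob is at (483,309) and the slab corners are near (290,345), (277,232), (557,203) and (570,316). In the side view the jar cap is at (381,353).

```bash
cat > h.py <<'E'
import numpy as np,cv2,pickle
from scipy.optimize import least_squares
def load(n): return pickle.load(open(n+".pkl","rb"))
def proj(c,P):
    P=np.atleast_2d(P); T=c["world_to_cam"]; q=P@T[:3,:3].T+T[:3,3]; q=q*[1,-1,-1]
    u=q@c["intrinsics"].T; return u[:,:2]/u[:,2:]
def onplane(c,uv,z):
    T=c["world_to_cam"];d=np.linalg.inv(c["intrinsics"])@[uv[0],uv[1],1]; d=T[:3,:3].T@(d*[1,-1,-1]); o=-T[:3,:3].T@T[:3,3]
    return o+d*(z-o[2])/d[2]
def m2w(p,m):
    m=np.atleast_2d(m).astype(float); c,s=np.cos(p[2]),np.sin(p[2])
    return np.c_[p[0]+c*m[:,0]-s*m[:,1],p[1]+s*m[:,0]+c*m[:,1],m[:,2]]
def w2m(p,w):
    w=np.atleast_2d(w)-[p[0],p[1],0]; c,s=np.cos(p[2]),np.sin(p[2])
    return np.c_[c*w[:,0]+s*w[:,1],-s*w[:,0]+c*w[:,1],w[:,2]]
E
python3 - <<'E'
from h import *
t,s=load("top"),load("side")
# slab top corners (machine), 800x600 px
obs=[(t,(-150,310,30),(289,345)),(t,(110,310,30),(277,231)),(t,(110,-310,30),(557,203)),(t,(-150,-310,30),(571,315)),
     (s,(110,310,30),(450,453)),(s,(110,-310,30),(240,319))]
def f(p): return np.concatenate([proj(c,m2w(p,m))[0]-np.array(u)*.64 for c,m,u in obs])
r=least_squares(f,[550,0,0],loss="soft_l1"); p=r.x; print(p,r.fun.reshape(-1,2).round(1))
for n,c in(("t",t),("s",s)):
    im=c["img"].astype(int); red=((im[...,0]>140)&(im[...,1]<70)&(im[...,2]<70)).astype(np.uint8)
    k,_,st,ce=cv2.connectedComponentsWithStats(red)
    for i in range(1,k):
        if st[i,4]>5: print(n,st[i],ce[i].round(1), w2m(p,onplane(c,ce[i],72)).round(0))
    blue=((im[...,2]>150)&(im[...,0]<80)).astype(np.uint8)
    k,_,st,ce=cv2.connectedComponentsWithStats(blue)
    for i in range(1,k):
        if st[i,4]>20: print(n,"blue",st[i],ce[i].round(1), w2m(p,onplane(c,ce[i],130)).round(0))
print("stop/knob up etc", m2w(p,[(-85,0,240)]))
np.save("p.npy",p)
for n,c in(("t",t),("s",s)):
    x0,y0=(150,100) if n=="t" else (130,110)
    cr=cv2.resize(c["img"][y0:y0+(140 if n=="t" else 200),x0:x0+(240 if n=="t" else 220),::-1],None,fx=3,fy=3,interpolation=cv2.INTER_CUBIC)
    for m in [(-150,310,30),(110,310,30),(110,-310,30),(-150,-310,30),(-85,0,240),(30,105,30)]:
        u=(proj(c,m2w(p,m))[0]-[x0,y0]+.5)*3; cv2.circle(cr,tuple(int(v) for v in u),3,(255,0,255),1)
    cv2.imwrite(f"pics/{n}1.png",cr[:600,:800])
E
```

```text
[ 6.15123753e+02 -3.06327551e+01  1.20266209e-01] [[-0.7  0.7]
 [ 0.4 -0.1]
 [-3.7 -1. ]
 [-2.4  0.2]
 [-2.5 -1.9]
 [-1.2 -1.4]]
t [224  75   6   6  30] [226.5  77.8] [[329. 113.  72.]]
t [195  87   6   7  29] [197.3  89.9] [[296. 218.  72.]]
t [239  88   5   6  28] [240.9  90.5] [[277.  68.  72.]]
t [440 175   4   4  12] [441.4 176.8] [[ -98. -574.   72.]]
t [306 195   7   6  34] [309.  197.5] [[-119. -120.   72.]]
t [398 248  20  29 209] [408.1 262.2] [[-368. -418.   72.]]
t blue [191  77  73  24 738] [225.1  92.4] [[255. 121. 130.]]
t blue [202  77   7   4  25] [204.9  78.5] [[310. 183. 130.]]
t blue [216  77   7   4  24] [219.5  78.5] [[305. 135. 130.]]
t blue [231  77   7   4  25] [233.7  78.5] [[300.  88. 130.]]
t blue [246  77   6   4  23] [248.4  78.4] [[295.  39. 130.]]
t blue [290 139   4  12  30] [291.3 144.2] [[ 56. -77. 130.]]
t blue [236 148  10  11  86] [240.5 153.2] [[ 45.  92. 130.]]
t blue [248 149   7   8  35] [250.7 152.5] [[ 43.  58. 130.]]
t blue [ 93 203  10   9  73] [ 97.7 206.9] [[-81. 566. 130.]]
t blue [240 239  21  20 322] [250.  248.1] [[-265.   94.  130.]]
s [199 110  10  18  97] [203.6 118. ] [[-334. -398.   72.]]
s [199 282   5   3  10] [200.9 283.2] [[272.  70.  72.]]
s [199 300   6   4  12] [202.  301.8] [[320. 113.  72.]]
s [230 307   6   7  21] [232.7 310.9] [[287. 215.  72.]]
s blue [283 170  17  15 194] [291.  176.5] [[-242.  108.  130.]]
s blue [201 200  14  16  54] [207.7 207.6] [[ 47. -70. 130.]]
s blue [236 218  17  17 235] [244.  225.9] [[ 34.  83. 130.]]
s blue [380 261  10  10  74] [384.4 265.4] [[-107.  555.  130.]]
s blue [ 172  272   73   66 1098] [211.1 304.9] [[324. 160. 130.]]
stop/knob up etc [[530.73773032 -40.83075739 240.        ]]
```

View pics/t1.png

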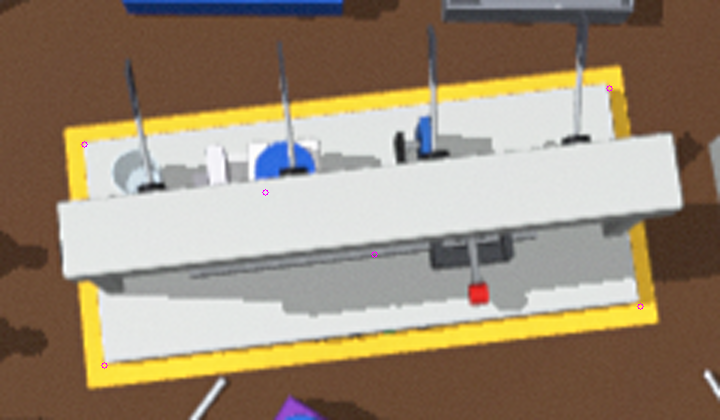

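View pics/s1.png

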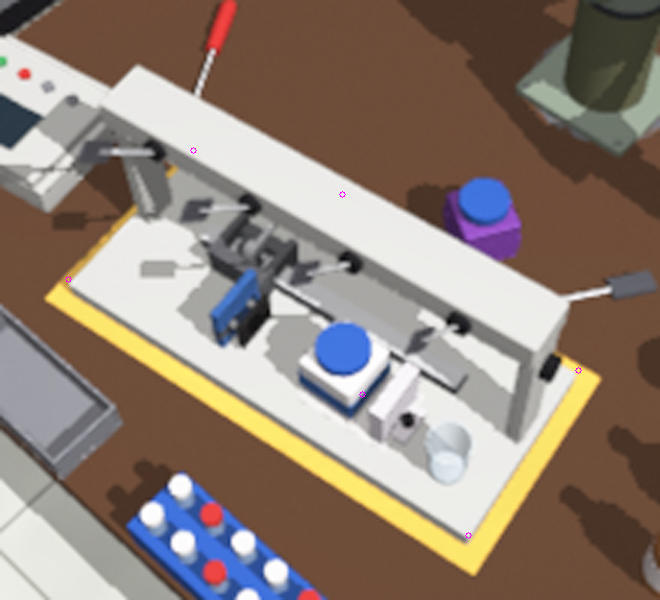

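Run:
```python
from h import *
t,s=load("top"),load("side")
obs=[(t,(-150,310,30),(184.7,221.7)),(t,(110,310,30),(178,147.7)),(t,(110,-310,30),(351.3,128.3)),(t,(-150,-310,30),(362,201)),
     (s,(110,310,30),(286,290)),(s,(110,-310,30),(152,203.3))]
def f(p): return np.concatenate([proj(c,m2w(p,m))[0]-np.array(u) for c,m,u in obs])
r=least_squares(f,[615,-30,.12],loss="soft_l1"); p=r.x; print(p,r.fun.reshape(-1,2).round(1)); np.save("p.npy",p)
k=w2m(p,onplane(t,(309,197.5),74)); print("knob m",k.round(1))
print("knob w",onplane(t,(309,197.5),74).round(1), m2w(p,(-125,k[0,1],70)).round(1), "up",m2w(p,(-74,k[0,1],141)).round(1))
print("cap side",w2m(p,onplane(s,(244,225.9),130)).round(1))
# stop top near edges, crop s1: top-left corner ~(370,405), (415,365) ; pad front top (235,318)..; jar shoulder corners
for nm,u,z in[("stop topA",(370,403),105),("stop topB",(412,364),105),("jar c1",(300,366),108),("jar c2",(354,402),108),("jar c3",(390,366),108),("pad bot",(247,345),30),("pad topfar",(238,327),90)]:
    print(nm,w2m(p,onplane(s,(u[0]/3+130,u[1]/3+110),z)).round(0))
```

```text
[ 6.16861782e+02 -2.86175476e+01  1.24057500e-01] [[-0.8 -0.4]
 [-1.  -0.1]
 [ 0.7 -0.1]
 [ 0.6 -0. ]
 [-0.  -1.4]
 [ 0.3  0.3]]
knob m [[-121.4 -121.5   74. ]]
knob w [ 511.4 -164.2   74. ] [[ 507.9 -164.6   70. ]] up [[ 558.5 -158.3  141. ]]
cap side [[ 32.6  81.  130. ]]
stop topA [[ 64. 142. 105.]]
stop topB [[ -7. 154. 105.]]
jar c1 [[ 71.  46. 108.]]
jar c2 [[ 74. 126. 108.]]
jar c3 [[ 11. 135. 108.]]
pad bot [[ 54. -55.  30.]]
pad topfar [[ 63. -55.  90.]]
```

```bash
cat > g.py <<'E'
import sys
from h import *
from scipy.spatial.transform import Rotation as R
from workcell import sensors
p=np.load("p.npy")
def Rt(lean):
    a=p[2]; y=np.array([-np.sin(a),np.cos(a),0]); z=np.array([np.cos(a)*np.sin(lean),np.sin(a)*np.sin(lean),-np.cos(lean)])
    return R.from_matrix(np.c_[np.cross(y,z),y,z])
def go(g_m=None,lean=None):
    "grasp point target (machine mm), lean deg -> total tool shift /200, turn /(pi/2)"
    s=sensors.read_state(); r=R.from_rotvec(s["tool_rot"]); tc=np.array(s["tcp_pos"])
    gp=tc-19*r.as_matrix()[:,2]
    print("t",round(s["time_s"],2),"tcp",tc.round(1),"grasp m",w2m(p,gp).round(1),"q",np.round(s["joint_pos"],2))
    f=np.array(s["wrist_force"]);a=p[2];print("F m",[round(v,1) for v in (f[0]*np.cos(a)+f[1]*np.sin(a),-f[0]*np.sin(a)+f[1]*np.cos(a),f[2])],"open",round(s["opening"],1),s["gripper_force"])
    if lean is not None:
        r2=Rt(np.radians(lean)); print("turn",((r.inv()*r2).as_rotvec()/(np.pi/2)).round(4)); 
    if g_m is not None:
        d=m2w(p,g_m)[0]-gp; print("shift now axes",(r.inv().apply(d)/200).round(4))
        if lean is not None: # after turning about tcp
            d2=m2w(p,g_m)[0]+19*r2.as_matrix()[:,2]-tc; print("shift after turn",(r2.inv().apply(d2)/200).round(4))
E
python3 - <<'E'
from g import *
go((-200,-121,260),40)
s=sensors.read_state();r=R.from_rotvec(s["tool_rot"])
d=np.array([430,-165,245])-s["tcp_pos"];print(r.inv().apply(d)/200)
E
```

```text
t 0.1 tcp [126.2 560.2 204.4] grasp m [[-414.   645.1  223.4]] q [ 1.2   0.21  1.54 -0.    1.39 -0.15]
F m [np.float64(0.1), np.float64(0.0), np.float64(0.0)] open 93.9 0.0
turn [-0.078  -0.4403 -0.2107]
shift now axes [-2.3048 -3.2414 -0.177 ]
shift after turn [-0.9983 -3.8302  0.5699]
[-2.27911602 -3.2037705  -0.19710668]
```

Call:
move_arm(increments=[[-0.076,-0.107,-0.013,0,0,0],[-0.076,-0.107,-0.013,0,0,0],[-0.076,-0.107,-0.013,0,0,0],[-0.076,-0.107,-0.013,0,0,0],[-0.076,-0.107,-0.013,0,0,0],[-0.076,-0.107,-0.013,0,0,0],[-0.076,-0.107,-0.013,0,0,0],[-0.076,-0.107,-0.013,0,0,0],[-0.076,-0.107,-0.013,0,0,0],[-0.076,-0.107,-0.013,0,0,0],[-0.076,-0.107,-0.013,0,0,0],[-0.076,-0.107,-0.013,0,0,0],[-0.076,-0.107,-0.013,0,0,0],[-0.076,-0.107,-0.013,0,0,0],[-0.076,-0.107,-0.013,0,0,0]], grip=-1)

```text
time_s: 1.35
tcp_pos: [278.2, 196.3, 244.2]
tool_rot: [-0.347, -3.122, 0.0]
wrist_force: [1.3, 0.5, -0.1]
opening: 93.9
gripper_force: 0.0
```

Call:
move_arm(increments=[[-0.076,-0.107,0,0,0,0],[-0.076,-0.107,0,0,0,0],[-0.076,-0.107,0,0,0,0],[-0.076,-0.107,0,0,0,0],[-0.076,-0.107,0,0,0,0],[-0.076,-0.107,0,0,0,0],[-0.076,-0.107,0,0,0,0],[-0.076,-0.107,0,0,0,0],[-0.076,-0.107,0,0,0,0],[-0.076,-0.107,0,0,0,0],[-0.076,-0.107,0,0,0,0],[-0.076,-0.107,0,0,0,0],[-0.076,-0.107,0,0,0,0],[-0.076,-0.107,0,0,0,0],[-0.076,-0.107,0,0,0,0],[0,0,0,0,0,0]])

```text
time_s: 2.68
tcp_pos: [431.0, -169.3, 243.9]
tool_rot: [-0.353, -3.122, 0.002]
wrist_force: [-0.6, -0.0, -0.3]
opening: 93.8
gripper_force: 0.0
```

```bash
python3 -c "
from g import *
go((-165,-121,120),40)"
```

```text
t 2.68 tcp [ 431.  -169.3  243.9] grasp m [[-201.8 -116.5  262.9]] q [-0.56 -0.07  1.75 -0.    1.45 -1.91]
F m [np.float64(-0.6), np.float64(0.0), np.float64(-0.3)] open 93.8 0.0
turn [-0.0785 -0.4399 -0.2129]
shift now axes [-0.1806  0.0432  0.7145]
shift after turn [ 0.2572 -0.0221  0.688 ]
```

Call:
move_arm(increments=[[0,0,0,-0.00785,-0.044,-0.0213],[0,0,0,-0.00785,-0.044,-0.0213],[0,0,0,-0.00785,-0.044,-0.0213],[0,0,0,-0.00785,-0.044,-0.0213],[0,0,0,-0.00785,-0.044,-0.0213],[0,0,0,-0.00785,-0.044,-0.0213],[0,0,0,-0.00785,-0.044,-0.0213],[0,0,0,-0.00785,-0.044,-0.0213],[0,0,0,-0.00785,-0.044,-0.0213],[0,0,0,-0.00785,-0.044,-0.0213],[0,0,0,0,0,0]], grip=-0.2)

```text
time_s: 3.6
tcp_pos: [440.7, -149.6, 253.8]
tool_rot: [-0.126, 2.463, 0.049]
wrist_force: [-0.7, -0.5, 0.1]
opening: 56.6
gripper_force: 0.0
```

```bash
python3 -c "
from g import *
go((-175,-121,130),40)"
```

```text
t 3.6 tcp [ 440.7 -149.6  253.8] grasp m [[-201.6  -98.1  268.6]] q [-0.95 -0.47  2.19  0.65  1.14 -2.82]
F m [np.float64(-0.8), np.float64(-0.4), np.float64(0.1)] open 56.6 0.0
turn [-0.0067 -0.0138 -0.0113]
shift now axes [ 0.328  -0.1141  0.6249]
shift after turn [ 0.3414 -0.1138  0.6165]
```

Call:
move_arm(increments=[[0,0,0,0,0,0.077],[0,0,0,0,0,0.077],[0,0,0,0,0,0.077],[0,0,0,0,0,0.077],[0,0,0,0,0,0.077],[0,0,0,0,0,0.077],[0,0,0,0,0,0.077],[0,0,0,0,0,0.077],[0,0,0,0,0,0.077],[0,0,0,0,0,0.077],[0,0,0,0,0,0.077],[0,0,0,0,0,0.077],[0,0,0,0,0,0.077]])

```text
time_s: 4.68
tcp_pos: [441.7, -150.4, 254.6]
tool_rot: [1.752, 1.935, 0.683]
wrist_force: [-0.9, 0.4, -0.1]
opening: 56.6
gripper_force: 0.0
```

Call:
move_arm(increments=[[0,0,0,0,0,0.077],[0,0,0,0,0,0.077],[0,0,0,0,0,0.077],[0,0,0,0,0,0.077],[0,0,0,0,0,0.077],[0,0,0,0,0,0.077],[0,0,0,0,0,0.077],[0,0,0,0,0,0.077],[0,0,0,0,0,0.077],[0,0,0,0,0,0.077],[0,0,0,0,0,0.077],[0,0,0,0,0,0.077],[0,0,0,0,0,0.077],[0,0,0,0,0,0]])

```text
time_s: 5.85
tcp_pos: [441.7, -150.5, 254.7]
tool_rot: [-2.926, -0.149, -1.026]
wrist_force: [0.5, 0.3, -0.2]
opening: 56.4
gripper_force: 0.0
```

```bash
sed -i 's/np.c_\[np.cross(y,z),y,z\]/np.c_[-np.cross(y,z),-y,z]/' g.py; python3 -c "
from g import *
go((-175,-121,130),40)"
```

```text
t 5.85 tcp [ 441.7 -150.5  254.7] grasp m [[-200.7  -99.1  269.5]] q [-0.95 -0.47  2.19  0.64  1.14  0.33]
F m [np.float64(0.5), np.float64(0.2), np.float64(-0.2)] open 56.4 0.0
turn [ 0.0068  0.015  -0.012 ]
shift now axes [-0.333   0.1094  0.6263]
shift after turn [-0.3475  0.1086  0.617 ]
```

Call:
move_arm(increments=[[0,0,0,0.0068,0.015,-0.012],[-0.029,0.009,0.0514,0,0,0],[-0.029,0.009,0.0514,0,0,0],[-0.029,0.009,0.0514,0,0,0],[-0.029,0.009,0.0514,0,0,0],[-0.029,0.009,0.0514,0,0,0],[-0.029,0.009,0.0514,0,0,0],[-0.029,0.009,0.0514,0,0,0],[-0.029,0.009,0.0514,0,0,0],[-0.029,0.009,0.0514,0,0,0],[-0.029,0.009,0.0514,0,0,0],[-0.029,0.009,0.0514,0,0,0],[-0.029,0.009,0.0514,0,0,0],[0,0,0,0,0,0]])

```text
time_s: 7.02
tcp_pos: [469.6, -167.8, 113.3]
tool_rot: [-2.906, -0.185, -1.055]
wrist_force: [0.3, 0.5, -1.2]
opening: 56.3
gripper_force: 0.0
```

Run:
```python
from g import *
go((-125,-121.5,70),40)
from workcell import viewer
for n,(x0,y0,w,h) in dict(top=(210,120,160,110),side=(150,70,160,110)).items():
    c=viewer.capture(n); pickle.dump(c,open(n+"2.pkl","wb"))
    cr=cv2.resize(c["img"][y0:y0+h,x0:x0+w,::-1],None,fx=2.5,fy=2.5,interpolation=cv2.INTER_CUBIC)
    cv2.imwrite(f"pics/{n}2.png",cr)
a=cv2.imread("pics/top2.png");b=cv2.imread("pics/side2.png");cv2.imwrite("pics/both2.png",np.hstack([a,b]))
```

```text
t 7.02 tcp [ 469.6 -167.8  113.3] grasp m [[-175.6 -120.   127.8]] q [-0.93 -0.12  2.28  0.89  0.81 -0.07]
F m [np.float64(0.3), np.float64(0.5), np.float64(-1.2)] open 56.3 0.0
turn [-0.0018  0.0012  0.0014]
shift now axes [0.0085 0.0088 0.384 ]
shift after turn [0.008 0.008 0.384]
```

View pics/both2.png

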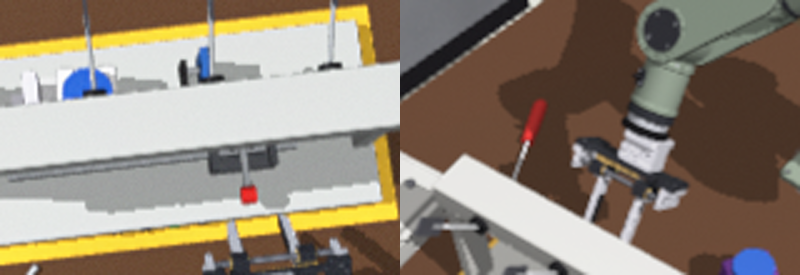

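The left half (top view) shows the open fingertips at about (235,225) and (287,222), just in front of the red knob at (249,194). The right half shows the gripper leaning back, clear of the beam. Next I'll check the sideways offset.

Run:
```python
from g import *
c=load("top2"); s=sensors.read_state(); M=R.from_rotvec(s["tool_rot"]).as_matrix(); t=np.array(s["tcp_pos"])
for k in(-28,0,28): print(((proj(c,t+k*M[:,1])[0]-[210,120])*2.5).round(1))
im=c["img"].astype(int); red=((im[...,0]>140)&(im[...,1]<70)&(im[...,2]<70)); v,u=np.nonzero(red[180:215,290:330]); print("knob",(u.mean()+80)*2.5,(v.mean()+60)*2.5)
print(((proj(c,m2w(p,(-122,-121.5,74)))[0]-[210,120])*2.5).round(1))
```

```text
[233.6 224.2]
[255.  221.7]
[276.4 219.2]
knob 247.6428571428571 193.5
[247.6 194.2]
```

Call:
move_arm(increments=[[0,0.002,0.04,0,0,0],[0,0.002,0.04,0,0,0],[0,0.002,0.04,0,0,0],[0,0,0.04,0,0,0],[0,0,0.04,0,0,0],[0,0,0,0,0,0]])

```text
time_s: 7.62
tcp_pos: [496.3, -166.8, 84.4]
tool_rot: [-2.907, -0.182, -1.059]
wrist_force: [-0.5, -0.6, 0.4]
opening: 56.4
gripper_force: 0.0
```

Run:
```python
from g import *
go((-125,-121.5,70),40)
from workcell import viewer
c=viewer.capture("top"); pickle.dump(c,open("top3.pkl","wb"))
x0,y0=280,170
cr=cv2.resize(c["img"][y0:y0+55,x0:x0+70,::-1],None,fx=8,fy=8,interpolation=cv2.INTER_CUBIC)
s=sensors.read_state(); M=R.from_rotvec(s["tool_rot"]).as_matrix(); t=np.array(s["tcp_pos"])
for k in(-28,0,28):
    u=(proj(c,t+k*M[:,1])[0]-[x0,y0]+.5)*8; cv2.circle(cr,tuple(int(v) for v in u),3,(255,0,255),1)
cv2.imwrite("pics/top3.png",cr)
```

```text
t 7.62 tcp [ 496.3 -166.8   84.4] grasp m [[-148.9 -122.2   99. ]] q [-0.87  0.01  2.26  0.98  0.71 -0.14]
F m [np.float64(-0.6), np.float64(-0.6), np.float64(0.4)] open 56.4 0.0
turn [-0.0002 -0.0004  0.0006]
shift now axes [-0.0016 -0.0037  0.1878]
shift after turn [-0.0015 -0.0037  0.1878]
```

View pics/top3.png

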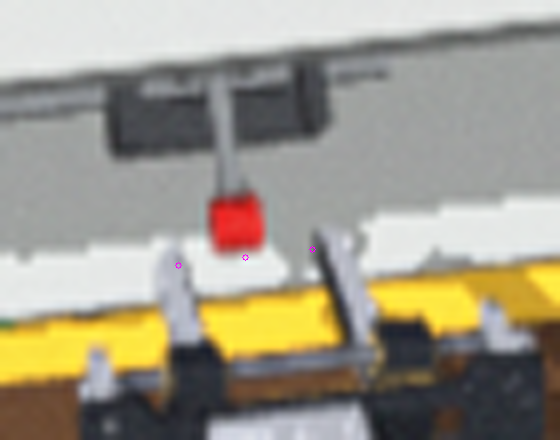

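The fingertips' inner edges are at x≈183 and 318, so their middle is at 250, and the knob is at (236,222). The gripper needs about 3 mm towards machine +y. Then I go in and pinch.

Call:
move_arm(increments=[[0,-0.015,0,0,0,0],[0,0,0.032,0,0,0],[0,0,0.032,0,0,0],[0,0,0.032,0,0,0],[0,0,0.032,0,0,0],[0,0,0.032,0,0,0],[0,0,0.026,0,0,0],[0,0,0,0,0,0],[0,0,0,0,0,0]])

```text
time_s: 8.42
tcp_pos: [519.4, -161.1, 55.9]
tool_rot: [-2.907, -0.18, -1.059]
wrist_force: [-0.2, -0.2, -0.5]
opening: 56.2
gripper_force: 0.0
```

Call:
move_arm(increments=[[0,0,0,0,0,0],[0,0,0,0,0,0],[0,0,0,0,0,0],[0,0,0,0,0,0],[0,0,0,0,0,0],[0,0,0,0,0,0],[0,0,0,0,0,0],[0,0,0,0,0,0]], grip=1, force=30)

```text
time_s: 9.08
tcp_pos: [519.4, -161.9, 56.6]
tool_rot: [-2.908, -0.18, -1.061]
wrist_force: [-2.1, -2.1, 0.6]
opening: 19.8
gripper_force: 30.0
```

Run:
```python
from g import *
go((-125,-121.5,70),40)
# arc rows about machine y
L=np.radians(40); r=Rt(L).inv(); prev=None
for a in (0,.15,.3,.45,.6,.75,.9,1.05,1.18):
    P=m2w(p,(-50-75*np.cos(a),0,70+75*np.sin(a)))[0]
    if prev is not None: print(a,(r.apply(P-prev)/200).round(4))
    prev=P
```

```text
t 9.08 tcp [ 519.4 -161.9   56.6] grasp m [[-125.4 -120.2   71.1]] q [-0.8   0.12  2.23  1.08  0.62 -0.21]
F m [np.float64(-2.4), np.float64(-1.8), np.float64(0.6)] open 19.8 30.000374615192413
turn [ 0.0012 -0.0007  0.0002]
shift now axes [-0.0021  0.0067  0.0058]
shift after turn [-0.0022  0.0065  0.0058]
0.15 [ 0.0392 -0.     -0.0402]
0.3 [ 0.0448 -0.     -0.0339]
0.45 [ 0.0494 -0.     -0.0268]
0.6 [ 0.0528  0.     -0.0191]
0.75 [ 0.0551  0.     -0.011 ]
0.9 [ 0.0561 -0.     -0.0027]
1.05 [ 0.0559 -0.      0.0057]
1.18 [ 0.0473 -0.      0.0117]
```

Call:
move_arm(increments=[[0.0196,0,-0.0201,0,0,0],[0.0196,0,-0.0201,0,0,0],[0.0224,0,-0.017,0,0,0],[0.0224,0,-0.017,0,0,0],[0.0247,0,-0.0134,0,0,0],[0.0247,0,-0.0134,0,0,0],[0.0264,0,-0.0096,0,0,0],[0.0264,0,-0.0096,0,0,0],[0,0,0,0,0,0]])

```text
time_s: 9.83
tcp_pos: [532.6, -159.8, 99.6]
tool_rot: [-2.908, -0.182, -1.061]
wrist_force: [-5.7, -3.4, -1.1]
opening: 19.8
gripper_force: 30.0
```

Run:
```python
from g import *
a=.6;go((-50-75*np.cos(a),-120.5,70+75*np.sin(a)),40)
```

```text
t 9.83 tcp [ 532.6 -159.8   99.6] grasp m [[-112.  -119.8  114.1]] q [-0.77  0.03  2.19  0.94  0.67 -0.01]
F m [np.float64(-6.0), np.float64(-2.7), np.float64(-1.1)] open 19.8 30.000058114528656
turn [ 0.0006 -0.001   0.0008]
shift now axes [-0.0051  0.0036  0.0072]
shift after turn [-0.0053  0.0035  0.0072]
```

Call:
move_arm(increments=[[0.0275,0,-0.0015,0,0,0],[0.0275,0,-0.0025,0,0,0],[0.028,0,-0.0013,0,0,0],[0.028,0,-0.0013,0,0,0],[0.028,0,0.0028,0,0,0],[0.028,0,0.0028,0,0,0],[0.022,0,0.006,0,0,0],[0.019,0,0.006,0,0,0],[0,0,0,0,0,0]])

```text
time_s: 10.58
tcp_pos: [566.6, -155.6, 125.9]
tool_rot: [-2.906, -0.182, -1.064]
wrist_force: [-4.0, -1.8, 4.0]
opening: 19.5
gripper_force: 30.0
```

Run:
```python
from g import *
a=1.18;go((-50-75*np.cos(a),-120.5,70+75*np.sin(a)),40)
print(Rt(np.radians(40)).inv().apply(m2w(p,(0,100,0))[0]-m2w(p,(0,0,0))[0])/200)
```

```text
t 10.58 tcp [ 566.6 -155.6  125.9] grasp m [[ -77.8 -119.7  140.4]] q [-0.71  0.03  2.11  0.87  0.67  0.13]
F m [np.float64(-4.1), np.float64(-1.3), np.float64(4.0)] open 19.5 30.00108003616333
turn [ 0.0003 -0.0026  0.0008]
shift now axes [-0.0063  0.0038  0.0018]
shift after turn [-0.0067  0.0037  0.0018]
[-1.06729320e-16 -5.00000000e-01 -1.02780417e-16]
```

Call:
move_arm(increments=[[0,-0.02,0,0,0,0],[0,-0.025,0,0,0,0],[0,-0.025,0,0,0,0],[0,-0.025,0,0,0,0],[0,-0.025,0,0,0,0],[0,-0.025,0,0,0,0],[0,-0.025,0,0,0,0],[0,-0.025,0,0,0,0],[0,-0.025,0,0,0,0],[0,-0.025,0,0,0,0],[0,-0.025,0,0,0,0],[0,-0.025,0,0,0,0],[0,-0.025,0,0,0,0],[0,-0.025,0,0,0,0]])

```text
time_s: 11.75
tcp_pos: [558.0, -88.2, 125.9]
tool_rot: [-2.908, -0.18, -1.066]
wrist_force: [-4.2, -5.2, 3.9]
opening: 19.4
gripper_force: 30.0
```

Run:
```python
from g import *
a=1.18;go((-50-75*np.cos(a),-50.5,70+75*np.sin(a)),40)
from workcell import viewer
c=viewer.capture("side"); x0,y0=180,160
cv2.imwrite("pics/side4.png",cv2.resize(c["img"][y0:y0+110,x0:x0+140,::-1],None,fx=5,fy=5,interpolation=cv2.INTER_CUBIC))
```

```text
t 11.75 tcp [558.  -88.2 125.9] grasp m [[-78.  -51.7 140.4]] q [-0.57 -0.05  2.19  0.84  0.58  0.26]
F m [np.float64(-4.8), np.float64(-4.6), np.float64(3.9)] open 19.4 30.000692903995514
turn [ 0.0022 -0.0029  0.0003]
shift now axes [-0.0053 -0.0062  0.0021]
shift after turn [-0.0057 -0.0065  0.0022]
```

View pics/side4.png

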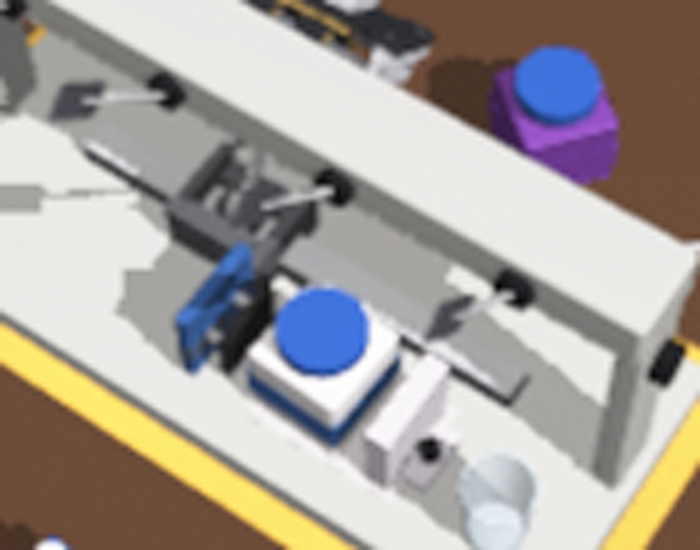

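The pad, around (245,330), is roughly 10–20 mm short of the jar. The jar, with its cap at (322,330), is still short of the stop at (400,420). I'll creep forward, watching the force.

Call:
move_arm(increments=[[0,-0.015,0,0,0,0],[0,-0.015,0,0,0,0],[0,-0.015,0,0,0,0],[0,-0.015,0,0,0,0],[0,-0.015,0,0,0,0],[0,-0.015,0,0,0,0],[0,-0.015,0,0,0,0]])

```text
time_s: 12.38
tcp_pos: [555.5, -67.7, 125.9]
tool_rot: [-2.909, -0.179, -1.067]
wrist_force: [-4.2, -6.2, 3.4]
opening: 19.5
gripper_force: 30.0
```

Call:
move_arm(increments=[[0,-0.01,0,0,0,0],[0,-0.01,0,0,0,0],[0,-0.01,0,0,0,0],[0,0,0,0,0,0]])

```text
time_s: 12.72
tcp_pos: [554.8, -61.6, 125.9]
tool_rot: [-2.908, -0.18, -1.067]
wrist_force: [-4.9, -5.7, 4.9]
opening: 19.5
gripper_force: 30.0
```

```bash
python3 -c "
from g import *
go()"
```

```text
t 12.72 tcp [554.8 -61.6 125.9] grasp m [[-78.  -25.  140.4]] q [-0.51 -0.07  2.22  0.81  0.55  0.33]
F m [np.float64(-5.6), np.float64(-5.0), np.float64(4.9)] open 19.5 30.000705420970917
```

Call:
move_arm(increments=[[0,-0.01,0,0,0,0],[0,-0.01,0,0,0,0],[0,-0.01,0,0,0,0],[0,0,0,0,0,0]])

```text
time_s: 13.05
tcp_pos: [554.0, -55.7, 125.9]
tool_rot: [-2.908, -0.179, -1.067]
wrist_force: [-4.5, -5.6, 4.7]
opening: 19.3
gripper_force: 30.0
```

Call:
move_arm(increments=[[0,-0.01,0,0,0,0],[0,-0.01,0,0,0,0],[0,-0.01,0,0,0,0],[0,0,0,0,0,0]])

```text
time_s: 13.38
tcp_pos: [553.3, -49.7, 125.9]
tool_rot: [-2.908, -0.179, -1.067]
wrist_force: [-4.8, -5.8, 5.1]
opening: 19.7
gripper_force: 30.0
```

Run:
```python
from g import *
go()
from workcell import viewer
c=viewer.capture("side"); x0,y0=200,185
cv2.imwrite("pics/side5.png",cv2.resize(c["img"][y0:y0+75,x0:x0+100,::-1],None,fx=7,fy=7,interpolation=cv2.INTER_CUBIC))
```

```text
t 13.38 tcp [553.3 -49.7 125.9] grasp m [[-77.9 -13.  140.4]] q [-0.48 -0.08  2.23  0.8   0.53  0.36]
F m [np.float64(-5.5), np.float64(-5.2), np.float64(5.1)] open 19.7 30.000841319561005
```

View pics/side5.png

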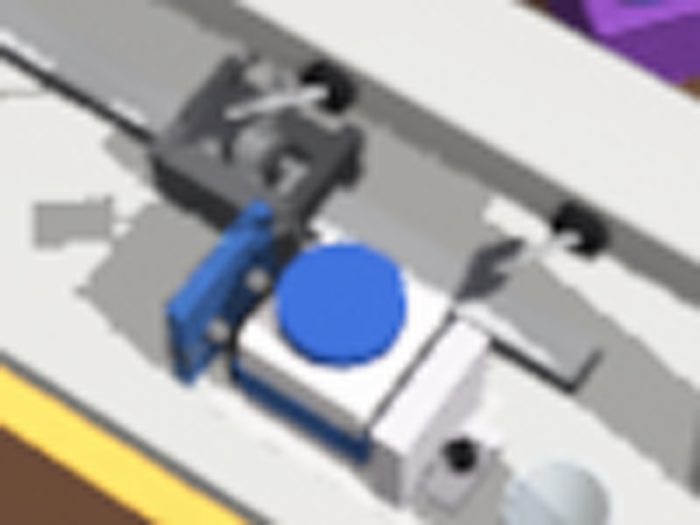

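The pad is on the jar, and the jar is now only a few mm from the stop; the gap line runs from (450,310) to (370,420). I'll keep creeping.

Call:
move_arm(increments=[[0,-0.01,0,0,0,0],[0,-0.01,0,0,0,0],[0,0,0,0,0,0]])

```text
time_s: 13.68
tcp_pos: [552.9, -45.7, 125.9]
tool_rot: [-2.908, -0.179, -1.067]
wrist_force: [-4.0, -6.5, 4.5]
opening: 19.4
gripper_force: 30.0
```

Call:
move_arm(increments=[[0,-0.01,0,0,0,0],[0,0,0,0,0,0]])

```text
time_s: 13.85
tcp_pos: [552.6, -43.8, 125.9]
tool_rot: [-2.908, -0.179, -1.067]
wrist_force: [-4.2, -5.7, 4.4]
opening: 19.4
gripper_force: 30.0
```

```bash
python3 -c "
from g import *
go()"
```

```text
t 13.85 tcp [552.6 -43.8 125.9] grasp m [[-77.9  -7.  140.4]] q [-0.46 -0.09  2.23  0.79  0.52  0.38]
F m [np.float64(-4.8), np.float64(-5.1), np.float64(4.4)] open 19.4 30.00104784965515
```

Call:
move_arm(increments=[[0,-0.01,0,0,0,0],[0,0,0,0,0,0]])

```text
time_s: 14.02
tcp_pos: [552.4, -42.0, 125.9]
tool_rot: [-2.908, -0.179, -1.067]
wrist_force: [-4.9, -7.0, 3.5]
opening: 19.2
gripper_force: 30.0
```

Call:
move_arm(increments=[[0,-0.01,0,0,0,0],[0,0,0,0,0,0]])

```text
time_s: 14.18
tcp_pos: [552.3, -40.6, 126.0]
tool_rot: [-2.909, -0.179, -1.068]
wrist_force: [-4.1, -6.9, 4.1]
opening: 19.6
gripper_force: 30.0
```

Call:
move_arm(increments=[[0,-0.01,0,0,0,0],[0,0,0,0,0,0]])

```text
time_s: 14.35
tcp_pos: [552.2, -39.2, 126.0]
tool_rot: [-2.91, -0.178, -1.069]
wrist_force: [-3.2, -8.7, 2.2]
opening: 19.3
gripper_force: 30.0
```

Call:
move_arm(increments=[[0,-0.01,0,0,0,0],[0,0,0,0,0,0]])

```text
time_s: 14.52
tcp_pos: [552.2, -37.9, 126.1]
tool_rot: [-2.912, -0.177, -1.07]
wrist_force: [-3.2, -11.9, 1.4]
opening: 18.9
gripper_force: 30.0
```

Call:
move_arm(increments=[[0,-0.01,0,0,0,0],[0,0,0,0,0,0],[0,0,0,0,0,0]])

```text
time_s: 14.77
tcp_pos: [552.1, -36.6, 126.2]
tool_rot: [-2.913, -0.177, -1.071]
wrist_force: [-2.2, -12.8, 0.3]
opening: 19.4
gripper_force: 30.0
```

```bash
python3 -c "
from g import *
go()"
```

```text
t 14.77 tcp [552.1 -36.6 126.2] grasp m [[-77.5   0.2 140.7]] q [-0.44 -0.1   2.24  0.78  0.5   0.41]
F m [np.float64(-3.8), np.float64(-12.5), np.float64(0.3)] open 19.4 29.99567359685898
```

Call:
move_arm(increments=[[0,-0.01,0,0,0,0],[0,0,0,0,0,0],[0,0,0,0,0,0]])

```text
time_s: 15.02
tcp_pos: [552.1, -35.4, 126.3]
tool_rot: [-2.914, -0.176, -1.072]
wrist_force: [-1.2, -14.8, -0.3]
opening: 19.3
gripper_force: 30.0
```

Call:
move_arm(increments=[[-0.022,0,-0.006,0,0,0],[-0.028,0,-0.0045,0,0,0],[-0.028,0,-0.0028,0,0,0],[-0.028,0,0.0,0,0,0],[-0.028,0,0.0013,0,0,0],[-0.0275,0,0.004,0,0,0],[-0.0275,0,0.005,0,0,0],[0,0,0,0,0,0]])

```text
time_s: 15.68
tcp_pos: [524.7, -39.0, 104.2]
tool_rot: [-2.911, -0.174, -1.077]
wrist_force: [2.1, -10.7, 1.7]
opening: 19.8
gripper_force: 30.0
```

Run:
```python
from g import *
a=.6;go((-50-75*np.cos(a),2,70+75*np.sin(a)),40)
from workcell import viewer
c=viewer.capture("side"); x0,y0=190,110
cv2.imwrite("pics/side6.png",cv2.resize(c["img"][y0:y0+150,x0:x0+150,::-1],None,fx=4,fy=4,interpolation=cv2.INTER_CUBIC))
```

```text
t 15.68 tcp [524.7 -39.  104.2] grasp m [[-105.1    1.4  118.6]] q [-0.49 -0.11  2.31  0.89  0.49  0.26]
F m [np.float64(0.7), np.float64(-10.9), np.float64(1.7)] open 19.8 30.000852942466736
turn [ 0.0073 -0.0063 -0.0005]
shift now axes [-0.0461 -0.0031  0.0017]
shift after turn [-0.047  -0.0042  0.0022]
```

View pics/side6.png

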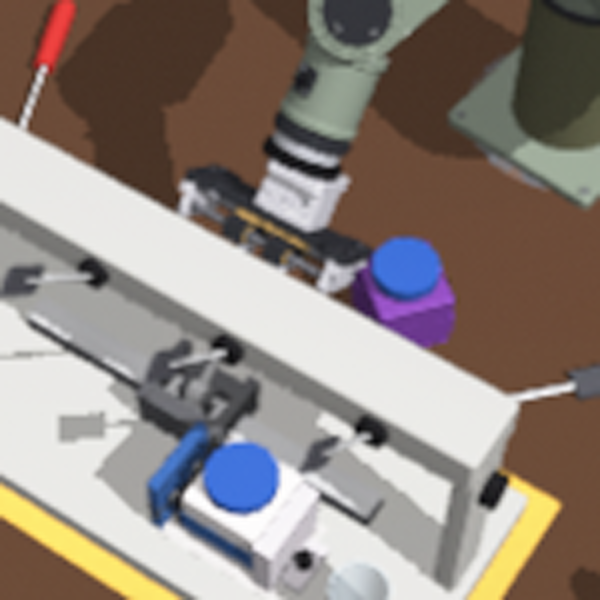

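Jar is against the stop with the pad (blue plate at (180,475)) behind it. The gripper's end at (350,270) is clear of the purple jar at (400,280). Now lowering further.

Call:
move_arm(increments=[[-0.0235,0,0.001,0,0,0],[-0.0235,0,0.001,0,0,0],[-0.0264,0,0.0096,0,0,0],[-0.0264,0,0.0096,0,0,0],[-0.0247,0,0.0134,0,0,0],[-0.0247,0,0.0134,0,0,0],[0,0,0,0,0,0]])

```text
time_s: 16.32
tcp_pos: [509.5, -41.1, 78.4]
tool_rot: [-2.91, -0.173, -1.078]
wrist_force: [6.4, -8.7, 0.1]
opening: 19.9
gripper_force: 30.0
```

Run:
```python
from g import *
a=.15;go((-50-75*np.cos(a),1.4,70+75*np.sin(a)),40)
```

```text
t 16.32 tcp [509.5 -41.1  78.4] grasp m [[-120.5    1.1   92.8]] q [-0.52 -0.07  2.36  1.04  0.46  0.07]
F m [np.float64(5.3), np.float64(-9.4), np.float64(0.1)] open 19.9 29.99941259622574
turn [ 0.0069 -0.0072 -0.001 ]
shift now axes [-0.0516 -0.0018  0.0321]
shift after turn [-0.0523 -0.0026  0.0327]
```

Call:
move_arm(increments=[[-0.0235,0,0.0165,0,0,0],[-0.0235,0,0.0165,0,0,0],[-0.0195,0,0.02,0,0,0],[-0.0195,0,0.02,0,0,0],[-0.008,0,0.009,0,0,0],[0,0,0,0,0,0]])

```text
time_s: 16.82
tcp_pos: [505.4, -41.7, 53.3]
tool_rot: [-2.91, -0.173, -1.077]
wrist_force: [-1.2, -9.7, 8.8]
opening: 20.0
gripper_force: 30.0
```

Run:
```python
from g import *
go((-125,1.4,70),40)
```

```text
t 16.82 tcp [505.4 -41.7  53.3] grasp m [[-124.6    1.    67.7]] q [-0.53 -0.    2.38  1.2   0.43 -0.12]
F m [np.float64(-2.4), np.float64(-9.5), np.float64(8.8)] open 20.0 30.00157982110977
turn [ 0.0068 -0.0064 -0.001 ]
shift now axes [ 0.006  -0.0018 -0.01  ]
shift after turn [ 0.0049 -0.0029 -0.0101]
```

Call:
move_arm(increments=[[-0.0065,0,0.0075,0,0,0],[-0.0065,0,0.0075,0,0,0],[0,0,0,0,0,0]])

```text
time_s: 17.07
tcp_pos: [505.8, -41.8, 50.6]
tool_rot: [-2.91, -0.174, -1.08]
wrist_force: [-16.7, -9.4, 26.9]
opening: 19.7
gripper_force: 30.0
```

Call:
move_arm(increments=[[0.0065,0.005,-0.0075,0,0,0],[0.0085,0.005,-0.0095,0,0,0],[0,0,0,0,0,0]])

```text
time_s: 17.32
tcp_pos: [505.2, -42.2, 53.5]
tool_rot: [-2.908, -0.176, -1.074]
wrist_force: [6.5, -4.8, -1.0]
opening: 19.8
gripper_force: 30.0
```

Call:
move_arm(increments=[[0,0,0,0,0,0],[0,0,0,0,0,0],[0,0,0,0,0,0],[0,0,0,0,0,0],[0,0,0,0,0,0],[0,0,0,0,0,0]], grip=-0.2)

```text
time_s: 17.82
tcp_pos: [500.2, -38.2, 48.9]
tool_rot: [-2.907, -0.18, -1.059]
wrist_force: [0.1, -0.5, -0.3]
opening: 54.6
gripper_force: 0.0
```

Call:
move_arm(increments=[[0,0,-0.03,0,0,0],[0,0,-0.04,0,0,0],[0,0,-0.05,0,0,0],[0,0,-0.05,0,0,0],[0,0,-0.05,0,0,0],[0,0,-0.05,0,0,0],[0,0,-0.05,0,0,0],[0,0,-0.05,0,0,0],[0,0,-0.05,0,0,0],[0,0,0,0,0,0]])

```text
time_s: 18.65
tcp_pos: [447.0, -45.7, 114.6]
tool_rot: [-2.908, -0.181, -1.063]
wrist_force: [-0.2, -0.2, 0.2]
opening: 56.5
gripper_force: 0.0
```

Run:
```python
from g import *
go()
from workcell import viewer
o=[]
for n,(x0,y0,w,h) in dict(top=(200,110,130,130),side=(190,160,130,130)).items():
    c=viewer.capture(n)
    if n=="top":
        im=c["img"].astype(int); red=((im[...,0]>140)&(im[...,1]<70)&(im[...,2]<70)); red[:150]=0;red[240:]=0;red[:,:200]=0;red[:,330:]=0
        v,u=np.nonzero(red);print("knob",u.mean(),v.mean(),len(u)); print("m",w2m(p,onplane(c,(u.mean(),v.mean()),74)))
    o.append(cv2.resize(c["img"][y0:y0+h,x0:x0+w,::-1],None,fx=3,fy=3,interpolation=cv2.INTER_CUBIC))
cv2.imwrite("pics/end.png",np.hstack(o))
```

```text
t 18.65 tcp [447.  -45.7 114.6] grasp m [[-183.     4.1  129.2]] q [-0.68 -0.36  2.46  0.81  0.69  0.22]
F m [np.float64(-0.2), np.float64(-0.2), np.float64(0.2)] open 56.5 0.0
knob 273.4193548387097 201.41935483870967 31
m [[-121.0429534    -1.31730035   74.        ]]
```

View pics/end.png

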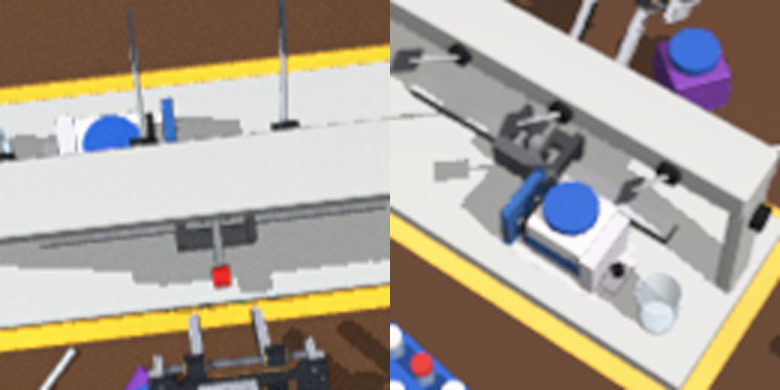

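The knob is back at its fully-down place, the same machine x as at the start. The jar is nipped square between pad and stop, and the gripper is clear. Handing in.

```bash
python3 -c "
from workcell import job
print(job.close_job())"
```

```text
the job is handed in; nothing more can be done
None
```

The jar is nipped against the stop at an estimated 9–10 N, inferred from the wrist force and pad travel. The lever is fully down, the gripper is clear, and the job was handed in at about 19 s. No verdict came back.

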